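Put the wire spool away in the stayed chest

TASK

Raise the steel chest's lid until its folding side stay is straight, draw it firmly but not hard against the taut stay so that the catch seats, and let it stand there locked by itself; then put the small wire spool inside the chest, standing upright. After that, break the stay at its knee and lower the lid under control until it is fully shut. Do not force the stay (no hard pull, no pushing the lid down while it is locked), do not let the lid slam, and leave the hammer, the brush and the angle bar alone.

Things in the scene. Friction and masses are not known exactly. Their poses are not given: they have to be found in the camera images.
- chest_floor (a point): Middle of the inner floor of the open grey steel chest, 4 mm above the table. Chest outside 170 (x) x 200 (y) x 130 mm high, walls and floor 4 mm. This point's x axis points from the chest's handle side to its hinge side, y to the wall that carries the stay, z up. The chest stands fixed on the table and turns with its yaw.
- chest_hinge (a point): Middle of the lid's hinge line, on the rear rim, 133 mm above the table; same axes as chest_floor (y along the hinge). A flat 174 x 204 x 6 mm lid hangs on it, about 0.6 kg. The hinge is stiff: it holds the lid from straight up down to some 65 deg; below that the lid falls shut unless held.
- lid_handle (a point): Middle of the handle bar of the lid: a round steel bar 12 mm thick, parallel to the hinge, 78 mm clear between its two arms, 42 mm beyond the lid's front edge in the lid's plane and 212 mm from the hinge line. It can be pinched from above and turns between the fingers; raising takes about 5 N at first, under 3 N near the top.
- stay_thumb (a point): Point on the thumb bar at the stay's knee: round steel bar 14 mm thick, parallel to the hinge, clear for 18 mm each way, 44 mm out from the lid's side. It swings about the stay's foot, radius 97 mm; when locked it stands at 45 deg from the foot, up and to the hinge side. To break the stay push it 30 to 40 mm down and to the hinge side along that arc, 3 to 12 N; under 20 mm it springs back.
- lid_plate (a joint): Lid angle in rad: 0 shut, grows as it opens. The stay stops it at about 1.38 to 1.58 rad; exactly where differs each time, as the stay's foot sits at different places.
- knee (a joint): Bend of the stay's knee in rad: about 2.7 folded with the lid shut, 0 straight, -0.15 locked (sprung past straight, against its stop; snaps there by itself when the lid is drawn up until the stay is taut, then eased). Locked, the stay holds the lid against being pushed down.
- stay_strain (a joint): Give of the stay's foot along the stay in m (+ pulled by the lid, - pressed): 1 mm for each 16 N; over 1.25 mm (20 N, pull or push) bends it. With the stay taut, 1 N more at the lid handle makes 2.4 N in it; its catch seats at 8 N or more, held 0.1 s: 6 to 8 N pull at the handle is right, stiff hinge included. Dragging the thumb bar outward from the foot strains it too. The reading is noisy: feel it at the hand.
- spool_center (a point): Centre (half-way up) of the small copper wire spool with black flanges: 60 mm across, 45 mm high, 0.2 to 0.4 kg, standing on end on the table; z is its upright axis.
- hammer: Hammer lying on the table, bystander; origin near its middle, handle to its -x.
- brush: Brush lying on the table, bystander; origin near its middle, handle to its -x.
- angle_bar: Steel angle offcut, 200 x 40 x 40 mm, lying on the table, bystander; origin under its middle, x along it.
Mind the look-alikes: they are no part of the job. There is more than one size of the part that bears spool_center; the job needs the middle-sized.

How it is judged:
On the way, in this order (a step that is already met when the one before it is completed fails the run):
1. the lid is drawn up against the taut stay with at least 8 N in it, so that its catch seats (value of joint stay_strain above 0.0005 m and value of joint knee below 0.1 rad), for 0.1 s.
2. the lid stands open on the locked stay, let go (value of joint knee below -0.08 rad and value of joint lid_plate above 1.2 rad and contact force between each of the arm, the fingers and chest below 0.3 N), for 0.2 s.
3. the spool stands upright inside the chest, let go, with the lid still locked open (value of joint knee below -0.08 rad and z of spool_center in the frame of chest_floor between 0.015 and 0.03 m and x of spool_center in the frame of chest_floor between -0.085 and 0.085 m and y of spool_center in the frame of chest_floor between -0.1 and 0.1 m and angle between spool_center's own z axis and vertical below 0.15 rad and contact force between each of the arm, the fingers and spool below 0.3 N), for 0.2 s.
4. the stay is broken at its knee while the lid is still up (value of joint knee above 0.15 rad and value of joint lid_plate above 0.7 rad), for 0.1 s.
At the end, for the whole second after the job is handed in: The lid is shut (joint under 0.03 rad) and the spool stands upright (within 0.15 rad) on the floor inside the chest (value of joint lid_plate below 0.03 rad and z of spool_center in the frame of chest_floor between 0.015 and 0.03 m and x of spool_center in the frame of chest_floor between -0.085 and 0.085 m and y of spool_center in the frame of chest_floor between -0.1 and 0.1 m and angle between spool_center's own z axis and vertical below 0.15 rad); the robot touches nothing.
It fails at once if the stay's foot is strained by more than 20 N along the stay (pulled or pushed over 1.25 mm) (value of joint stay_strain above 0.00125 m or value of joint stay_strain below -0.00125 m).
It fails at once if the lid falls or slams (closing faster than 2.5 rad/s) (velocity of joint lid_plate below -2.5 rad/s).
It fails at once if the hammer, brush or angle bar is moved more than 20 mm (distance of any of hammer, brush, angle_bar from where it was at the start of the episode above 0.02 m).
It also fails if it takes over 72 s, if anything falls off the work surface, if the arm or the gripper's body presses on something with over 40 N, if the wrist force passes 120 N, or if a joint passes its speed limit or range.

ROBOT

A 6-joint arm with a two-finger parallel gripper is mounted at the origin on the work surface. World frame = base frame: x ahead of the robot, y to its left, z up, the work surface at z = 0. Lengths are in m, angles in rad, forces in N, time in s.
With the tool pointing down it reaches from about 0.3 to 0.775 m from the base axis. Payload 14.6 kg.
Tool frame: the origin (TCP) lies on the centre line of the jaws, within the pads' length; the fingertips stand 19 mm ahead of it and the grasp point (between the pads) is the TCP; z points along the fingers, x is the direction in which the jaws open and shut, and the axes are right-handed (so a half turn about z gives the same grasp; the last joint's range is limited). The gripper opens to 94 mm and grips with 3 to 60 N. Pads are 16 mm wide; open, the fingers measure 119 mm over their backs; the gripper's body (75 mm by 177 mm) begins 78 mm behind the grasp point.
Start: joints at [1.041, 0.3, 1.521, -0, 1.321, -0.067], TCP at [0.246, 0.492, 0.224] pointing down, gripper open.
Joint ranges: [-3.03, 3.03], [-0.79, 2.21], [0.23, 2.52], [-1.04, 4.18], [0, 3.07], [-2.55, 2.55]. Speed limits (rad/s): [2.22, 2.22, 2.57, 3.14, 3.14, 3.14].

INTERFACE

Orientations are given as [roll, pitch, yaw] about the fixed x, y, z axes, in that order (R = Rz(yaw) Ry(pitch) Rx(roll)).
In Python, from station import ctrl, imaging gives the robot as it stands.
- The arm moves only by the shell command python3 -m handwheel 'ROWS' [OPENING] [FORCE]. ROWS is JSON, a list that holds one entry, the list of rows, each a list of 4 numbers: the shift along the tool's x, y, z in m, then the turn about the tool's z in rad. A call has 1 to 10 rows; each row shifts and turns the pose as measured when the row begins, along the tool's axes as they then stand; what a row does not reach is not made up. A row lasts 1/10 s, in which the tool goes at most 50 mm and 8.59 degrees, less where a joint would pass 70% of its speed; a pose out of reach is approached as far as the arm can. A call is refused whole if a number of a shift passes 0.05 or a number of a turn 0.15, either way. A call with a gripper value outside its range is refused whole. OPENING is the finger opening in m, from 0 to 0.094, set as the call begins (- or left out, the last holds). The fingers move at their own pace and stop on an object; FORCE is the grip in N (left out, the last holds). Time passes only in rows, so rows that do not move let the fingers close. It gives the time, the measured TCP pose, the force and the opening at its end, in the units of the state.
- ctrl.get_obs(): the state, without advancing time (a new reading comes with each control period).
- imaging.camera(name): name is "scene" or "top" or "wrist"; returns the picture (480x640x3 uint8, red, green, blue); there is no depth.
- imaging.camera_model(name): a dict with "camera_matrix" (3x3 intrinsics, pixels), "position" and "attitude" of the camera in the world. Camera axes: x right, y up, looking along -z (the intrinsics and any distortion apply to the point x, -y, -z); pixel columns grow to the right and rows downward; lengths in m; the calibration is good to about 2 mm. A picture is of the moment at which its call begins: read the wrist's pose just before it. camera_model takes no time and is no camera call; for the wrist camera it gives the pose at the moment of the call.
- ctrl.hand_in(): hands the job in, once; it reports no verdict.
The state is a dict: "time_s": time; "qpos": joint angles; "joint_vel": joint speeds; "tau": joint torques, N m; "ee_pos": TCP position; "eef_rot": TCP orientation; "force": force on the tool from outside, world axes, zero at the start; "moment": the same for the moment, N m; "grip_width": finger opening in m.
Only numpy, scipy, OpenCV 4.12 (cv2) and the standard library are available. Lean on these libraries where they do the work, as an engineer would, in place of code of your own. Each camera call takes 0.05 s, during which the arm holds its last target. There are 200 camera calls.

## Working session

There is one attempt and no reset: what is moved stays moved. The work goes in short steps, Python scripts to look and compute and a shell command to move; the robot and the scene stay as the last step left them, time stands still between calls to the robot, and variables do not carry over. Pictures are saved under pics/ and viewed, about 8 in all and at most 12, crops included, and the job is handed in when it is done.

```bash
ls; mkdir -p pics
python3 - <<'E'
from station import ctrl, imaging
import cv2
print(ctrl.get_obs())
for n in("scene","top","wrist"):
    m=imaging.camera_model(n);print(n,m)
    cv2.imwrite(f"pics/{n}0.png",imaging.camera(n)[:,:,::-1])
E
```

```text
pics
{'time_s': 0.0, 'qpos': array([ 1.04139273e+00,  3.00475356e-01,  1.52162354e+00,  6.10905842e-06,
        1.32067930e+00, -6.66098321e-02]), 'joint_vel': array([-0.00187072, -0.00152436,  0.00256301,  0.0005248 , -0.00050183,
        0.00032865]), 'tau': array([ 9.24946153e-05, -5.31798184e+01, -3.52744710e+01,  7.07867648e-02,
        2.43159255e-02, -1.38384867e-04]), 'ee_pos': array([0.24542546, 0.49192294, 0.22386602]), 'eef_rot': array([-3.14150784e+00,  1.18251092e-03,  1.10800110e+00]), 'force': array([-0.90003252, -0.64319282,  0.5276984 ]), 'moment': array([ 0.02046368, -0.02843152,  0.00267444]), 'grip_width': 0.0940577041232637}
scene {'camera_matrix': array([[451.71165232,   0.        , 317.59249219],
       [  0.        , 451.71165232, 239.52269912],
       [  0.        ,   0.        ,   1.        ]]), 'position': array([1.07957901, 0.4943027 , 0.56865553]), 'attitude': array([ 1.00455001, -0.01598004,  2.40285566])}
top {'camera_matrix': array([[522.5916261 ,   0.        , 319.02264945],
       [  0.        , 522.5916261 , 240.69338789],
       [  0.        ,   0.        ,   1.        ]]), 'position': array([ 0.48312898, -0.04493527,  1.21217154]), 'attitude': array([ 0.09445402,  0.02435388, -1.58320956])}
wrist {'camera_matrix': array([[398.14649712,   0.        , 326.5459803 ],
       [  0.        , 398.14649712, 237.08403734],
       [  0.        ,   0.        ,   1.        ]]), 'position': array([0.17821284, 0.52583099, 0.38337906]), 'attitude': array([-2.64055068e-01, -3.76779221e-04,  1.10830167e+00])}
```

View pics/top0.png

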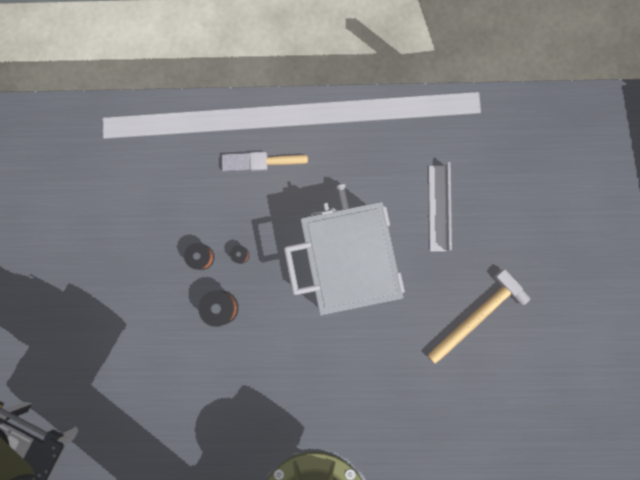

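View pics/scene0.png

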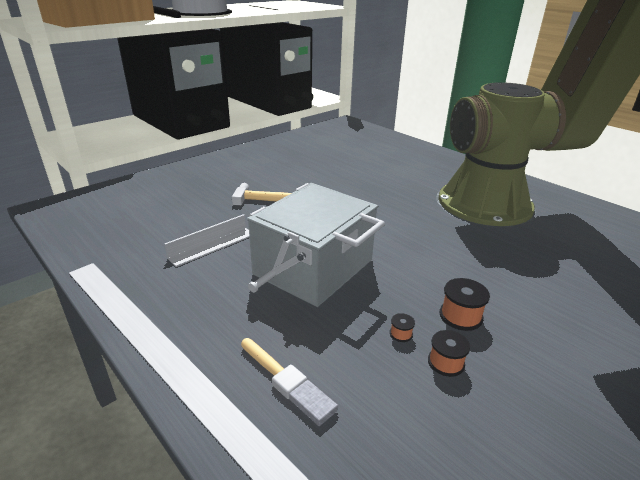

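The top view shows the chest at about (352,258), with its handle to the left at (290,270), the stay on the upper side at (340,200), and the middle-sized spool at (199,257). The large spool is at (219,308) and the tiny one at (240,255). I'll zoom in for exact pixels.

```bash
cat > h.py <<'E'
from station import ctrl, imaging
import numpy as np, cv2
from scipy.spatial.transform import Rotation as R
def pix(name,P,m=None):
    m=m or imaging.camera_model(name); A=R.from_euler('xyz',m['attitude']).as_matrix()
    c=(np.atleast_2d(P)-m['position'])@A; K=m['camera_matrix']
    return np.c_[K[0,2]+K[0,0]*c[:,0]/-c[:,2], K[1,2]+K[1,1]*c[:,1]/c[:,2]]
def ray(name,uv,z,m=None):
    m=m or imaging.camera_model(name); A=R.from_euler('xyz',m['attitude']).as_matrix()
    uv=np.atleast_2d(uv).astype(float);K=m['camera_matrix']
    d=np.c_[(uv[:,0]-K[0,2])/K[0,0],-(uv[:,1]-K[1,2])/K[1,1],-np.ones(len(uv))]@A.T
    return m['position']+d*((z-m['position'][2])/d[:,2])[:,None]
E
python3 - <<'E'
import cv2
im=cv2.imread('pics/top0.png')[170:330,165:425]
cv2.imwrite('pics/topc.png',cv2.resize(im,None,fx=3,fy=3,interpolation=cv2.INTER_CUBIC))
E
```

```text
(no output)
```

View pics/topc.png

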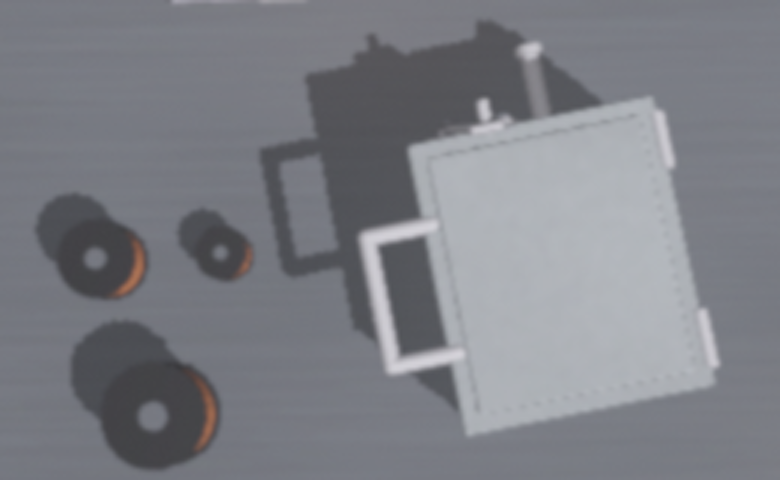

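Run:
```python
from h import *
from scipy.optimize import least_squares
uv=np.array([[409,147],[653,97],[716,383],[467,436]])/3+[165,170]
L=np.array([[-.085,.102],[.089,.102],[.089,-.102],[-.085,-.102]])
m=imaging.camera_model('top')
def W(p,l,z): c,s=np.cos(p[2]),np.sin(p[2]); l=np.atleast_2d(l);return np.c_[p[0]+c*l[:,0]-s*l[:,1],p[1]+s*l[:,0]+c*l[:,1],np.full(len(l),z)]
f=lambda p:(pix('top',W(p,L,.139),m)-uv).ravel()
r=least_squares(f,[.45,-.1,-1.5]);print(r.x,r.fun.reshape(-1,2).round(1))
p=r.x
b=np.array([[370,235],[397,368]])/3+[165,170]
h=ray('top',b,.137,m);print('bar',h, 'mid',h.mean(0),'pred',W(p,[[-.127,0]],.136))
s=ray('top',np.array([[96,258],[57,258],[97,219],[97,298]])/3+[165,170],.045,m);print(s)
print('scene pred lid corners',pix('scene',W(p,L,.139)).round(), 'handle',pix('scene',W(p,[[-.127,0]],.136)))
print('scene spool',pix('scene',s[0]))
print(ray('top',np.array([[240,255]]),.02))
```

```text
[ 0.54781788 -0.08532045 -1.38051266] [[-0.7 -0.5]
 [ 0.2 -0.9]
 [ 0.6  0.8]
 [-0.2  0.4]]
bar [[0.57040429 0.04364131 0.137     ]
 [0.4789757  0.02578727 0.137     ]] mid [0.52468999 0.03471429 0.137     ] pred [[0.52379742 0.03938728 0.136     ]]
[[0.56352071 0.25723973 0.045     ]
 [0.56393312 0.28669045 0.045     ]
 [0.59289483 0.25676939 0.045     ]
 [0.53351595 0.25619482 0.045     ]]
scene pred lid corners [[319. 246.]
 [247. 216.]
 [311. 180.]
 [379. 203.]] handle [[370.57062175 231.54492311]]
scene spool [[450.81111177 342.11134251]]
[[0.56615183 0.16447715 0.02      ]]
```

Spool top 59 mm across at (0.564, 0.257), which confirms the middle size. The scene camera agrees with both the lid and the spool. Turning to the handle's yaw and moving there.

```bash
cat >> h.py <<'E'
def to(x,y,z,yaw=None):
    o=ctrl.get_obs(); M=R.from_euler('xyz',o['eef_rot']).as_matrix()
    d=M.T@(np.array([x,y,z])-o['ee_pos'])
    y0=o['eef_rot'][2]; print('t',round(o['time_s'],2),'pos',o['ee_pos'].round(4),'rpy',o['eef_rot'].round(4),'F',o['force'].round(1),'w',round(o['grip_width'],4),'q',o['qpos'].round(2)); print('tool shift mm',(d*1000).round(1),'turn',None if yaw is None else round(-((yaw-y0+np.pi)%(2*np.pi)-np.pi),3))
E
python3 -m handwheel '[[[0,0,0,-0.13],[0,0,0,-0.13],[0,0,0,-0.13],[0,0,0,-0.13],[0,0,0,-0.13]]]' 0.04 20
python3 -c "
from h import *
to(.525,.037,.215,1.761)"
```

```text
time_s: 0.65
ee_pos: [0.2452, 0.4915, 0.2227]
eef_rot: [-3.139, 0.003, 1.78]
force: [-0.4, -0.2, 0.0]
grip_width: 0.0571
t 0.65 pos [0.2452 0.4915 0.2227] rpy [-3.1392e+00  2.6000e-03  1.7802e+00] F [-0.4 -0.2  0. ] w 0.0571 q [ 1.04  0.3   1.52  0.    1.32 -0.74]
tool shift mm [-502.8  179.3    8.6] turn 0.019
```

```bash
python3 -m handwheel '[[[-0.046,0.0163,0,0.01],[-0.046,0.0163,0,0],[-0.046,0.0163,0,0],[-0.046,0.0163,0,0],[-0.046,0.0163,0,0],[-0.046,0.0163,0,0],[-0.046,0.0163,0,0],[-0.046,0.0163,0,0],[-0.046,0.0163,0,0],[-0.046,0.0163,0,0]]]'
python3 -c "
from h import *
to(.525,.037,.215,1.761)"
```

```text
time_s: 1.65
ee_pos: [0.5019, 0.0659, 0.2221]
eef_rot: [-3.138, 0.003, 1.784]
force: [1.3, 0.5, 1.1]
grip_width: 0.0402
t 1.65 pos [0.5019 0.0659 0.2221] rpy [-3.1377  0.0034  1.7844] F [1.3 0.5 1.1] w 0.0402 q [ 0.06  0.21  1.64 -0.    1.29 -1.72]
tool shift mm [-33.1  16.5   7.1] turn 0.023
```

```bash
python3 -m handwheel '[[[-0.033,0.0165,0.007,0.023],[0,0,0,0],[0,0,0,0]]]'
python3 - <<'E'
from h import *
to(.525,.037,.136,1.761)
m=imaging.camera_model('wrist');im=imaging.camera('wrist');cv2.imwrite('pics/w1.png',im[:,:,::-1])
print(pix('wrist',[[.5247,.0347,.137],[.5238,.0394,.136]],m), ctrl.get_obs()['force'])
E
```

```text
time_s: 1.95
ee_pos: [0.5272, 0.0307, 0.2139]
eef_rot: [-3.137, 0.004, 1.754]
force: [-0.1, 0.1, 0.6]
grip_width: 0.0399
t 1.95 pos [0.5272 0.0307 0.2139] rpy [-3.1366  0.0037  1.7542] F [-0.1  0.1  0.6] w 0.0399 q [-0.01  0.26  1.59 -0.    1.29 -1.76]
tool shift mm [ 6.9 -0.6 77.9] turn -0.007
[[333.94424768 252.3865874 ]
 [341.59033138 251.88149083]] [-0.21410696  0.30223692 -0.49855031]
```

View pics/w1.png

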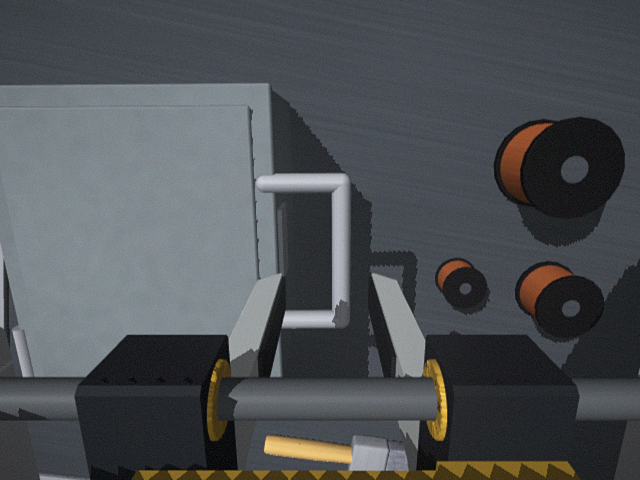

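The handle bar in the wrist view is at u≈341, v 177–325 (middle 251). This matches the chest fit, so I'll use (0.524, 0.039, 0.136).

```bash
python3 -m handwheel '[[[0.0087,-0.0016,0.02,0],[0,0,0.03,0],[0,0,0.02,0],[0,0,0.005,0],[0,0,0.001,0],[0,0,0,0]]]'
python3 -m handwheel '[[[0,0,0,0],[0,0,0,0],[0,0,0,0],[0,0,0,0],[0,0,0,0],[0,0,0,0]]]' 0.004 12
python3 -c "
from h import *
to(.524,.039,.136,1.761)"
```

```text
time_s: 2.6
ee_pos: [0.522, 0.0448, 0.1387]
eef_rot: [-3.141, 0.004, 1.763]
force: [-0.4, -0.0, 1.0]
grip_width: 0.04
time_s: 3.2
ee_pos: [0.5239, 0.039, 0.1417]
eef_rot: [3.139, 0.016, 1.762]
force: [-0.7, 10.7, -4.5]
grip_width: 0.0116
t 3.2 pos [0.5239 0.039  0.1417] rpy [3.1386 0.0156 1.7616] F [-0.7 10.7 -4.5] w 0.0116 q [ 0.01  0.33  1.69 -0.02  1.12 -1.74]
tool shift mm [0.1 0.1 5.7] turn 0.001
```

```bash
cat >> h.py <<'E'
PX,PY,YAW=.5478,-.0853,-1.3805
u=np.array([np.cos(YAW),np.sin(YAW)]); H=np.array([PX,PY])+.085*u
def lid():
    o=ctrl.get_obs(); d=o['ee_pos'][:2]-H; c=d@u; s=d@np.array([-u[1],u[0]]); z=o['ee_pos'][2]-.133
    print('t',round(o['time_s'],2),'th',round(np.arctan2(z,-c),3),'r',round(np.hypot(c,z),4),'side',round(s,4),'z',round(z+.133,4),'Fc',round(o['force'][:2]@u,1),'Fz',round(o['force'][2],1),'w',round(o['grip_width'],4),'rpy',o['eef_rot'].round(3))
E
python3 -m handwheel '[[[-0.0008,0,-0.0126,0],[-0.0015,0,-0.0125,0],[-0.0023,0,-0.0124,0],[-0.003,0,-0.0123,0],[-0.0037,0,-0.0121,0]]]' 0.004 25
python3 -c "
from h import *
lid()"
```

```text
time_s: 3.7
ee_pos: [0.5257, 0.0294, 0.2063]
eef_rot: [3.139, 0.013, 1.762]
force: [3.1, 0.4, -4.2]
grip_width: 0.0117
t 3.7 th 0.348 r 0.2147 side -0.0 z 0.2063 Fc 0.2 Fz -4.2 w 0.0117 rpy [3.139 0.013 1.762]
```

```bash
python3 -m handwheel '[[[-0.0066,0,-0.0158,0],[-0.0077,0,-0.0151,0],[-0.0089,0,-0.0145,0],[-0.01,0,-0.0137,0],[-0.011,0,-0.0128,0]]]'
python3 -c "
from h import *
lid()"
```

```text
time_s: 4.2
ee_pos: [0.5339, -0.0138, 0.286]
eef_rot: [3.135, 0.011, 1.764]
force: [6.4, -2.1, -7.4]
grip_width: 0.0111
t 4.2 th 0.77 r 0.2198 side -0.0001 z 0.286 Fc 3.3 Fz -7.4 w 0.0111 rpy [3.135 0.011 1.764]
```

```bash
python3 -m handwheel '[[[-0.013,0,-0.0053,0],[-0.0133,0,-0.0102,0],[-0.0141,0,-0.0092,0],[-0.0148,0,-0.0078,0]]]'
python3 -c "
from h import *
lid()"
```

```text
time_s: 4.6
ee_pos: [0.5442, -0.0648, 0.3294]
eef_rot: [3.125, 0.002, 1.769]
force: [0.7, 7.2, 4.5]
grip_width: 0.0114
t 4.6 th 1.077 r 0.2231 side 0.0004 z 0.3294 Fc -6.9 Fz 4.5 w 0.0114 rpy [3.125e+00 2.000e-03 1.769e+00]
```

Run:
```python
from h import *
lid()
a=imaging.camera('wrist');b=imaging.camera('scene')
o=np.zeros((480,800,3),np.uint8); o[:,:400]=a[:,120:520]; o[:,400:]=b[0:480,170:570]
cv2.imwrite('pics/w2.png',o[:,:,::-1]); lid()
```

```text
t 4.6 th 1.077 r 0.2231 side 0.0004 z 0.3294 Fc -6.9 Fz 4.5 w 0.0114 rpy [3.125e+00 2.000e-03 1.769e+00]
t 4.7 th 1.083 r 0.2232 side 0.0004 z 0.3301 Fc -8.0 Fz 12.3 w 0.0112 rpy [3.123 0.004 1.767]
```

View pics/w2.png

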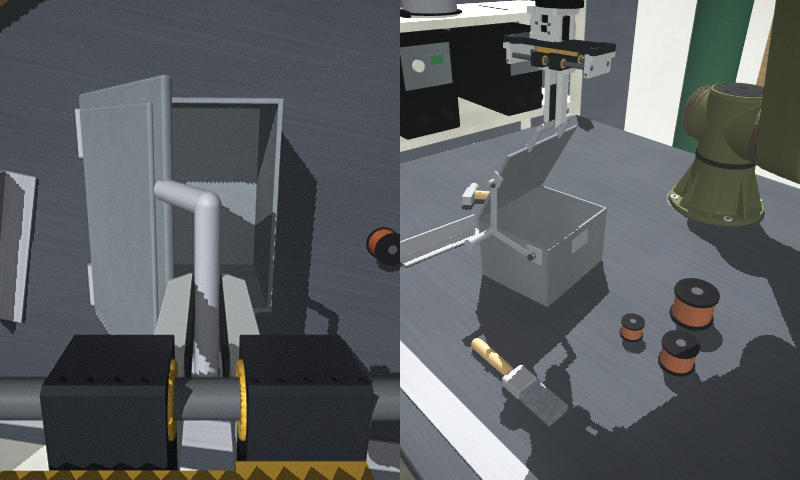

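The lid is being raised and the stay is unfolding. The bar sits low in the fingers, near the tips. I'll go on to about 1.25 rad, where the hinge holds the lid, and regrip there centred.

```bash
python3 -m handwheel '[[[-0.013,0,-0.009,0],[-0.013,0,-0.0065,0],[-0.013,0,-0.005,0],[0,0,0,0]]]'
python3 - <<'E'
from h import *
lid()
b=imaging.camera('scene');m=imaging.camera_model('scene');o=ctrl.get_obs();M=R.from_euler('xyz',o['eef_rot']).as_matrix()
print(pix('scene',[o['ee_pos'],o['ee_pos']+M@[0,0,.019]],m)-[260,40])
cv2.imwrite('pics/s2.png',cv2.resize(b[40:240,260:460,::-1],None,fx=3,fy=3,interpolation=cv2.INTER_CUBIC)); lid()
E
```

```text
time_s: 5.1
ee_pos: [0.5521, -0.1084, 0.3503]
eef_rot: [3.125, 0.005, 1.765]
force: [3.2, 0.2, 0.6]
grip_width: 0.0114
t 5.1 th 1.295 r 0.2259 side -0.0002 z 0.3503 Fc 0.4 Fz 0.6 w 0.0114 rpy [3.125 0.005 1.765]
[[46.80952525 59.73469833]
 [46.62506526 70.55716289]]
t 5.15 th 1.293 r 0.2258 side -0.0002 z 0.3502 Fc 1.4 Fz -0.1 w 0.0111 rpy [3.125 0.005 1.765]
```

View pics/s2.png

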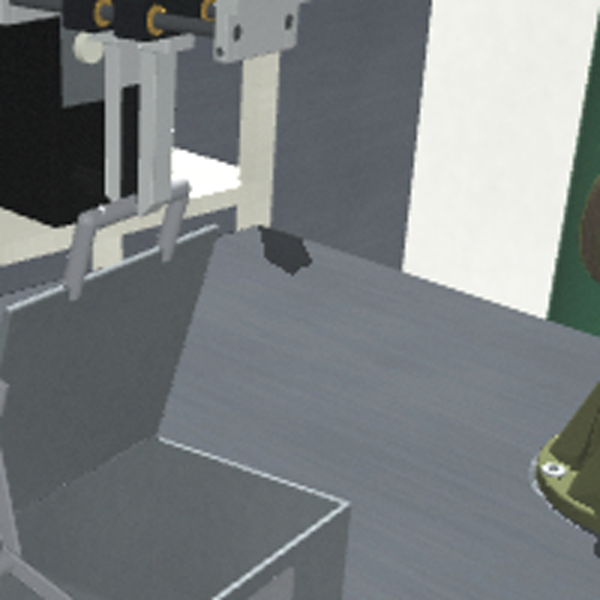

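The bar at about (140,200) is ≈12 mm below the TCP, close to the tips. Lid is at about 1.27 rad, so I'll regrip.

```bash
python3 -m handwheel '[[[0,0,0,0],[0,0,0,0],[0,0,0.005,0],[0,0,0.005,0],[0,0,0.002,0]]]' 0.03 25
python3 -c "
from h import *
lid()"
python3 -m handwheel '[[[0,0,0,0],[0,0,0,0],[0,0,0,0],[0,0,0,0],[0,0,0,0]]]' 0.004 25
python3 -c "
from h import *
lid()"
```

```text
time_s: 5.65
ee_pos: [0.5511, -0.1078, 0.3375]
eef_rot: [3.127, 0.006, 1.765]
force: [-0.8, 0.6, 0.7]
grip_width: 0.0297
t 5.65 th 1.275 r 0.2138 side -0.001 z 0.3375 Fc -0.7 Fz 0.7 w 0.0297 rpy [3.127 0.006 1.765]
time_s: 6.15
ee_pos: [0.5509, -0.1076, 0.3369]
eef_rot: [3.129, 0.006, 1.766]
force: [0.5, 0.1, -0.1]
grip_width: 0.0115
t 6.15 th 1.273 r 0.2132 side -0.0012 z 0.3369 Fc -0.1 Fz -0.1 w 0.0115 rpy [3.129 0.006 1.766]
```

```bash
for i in 1; do python3 -m handwheel '[[[-0.004,0,-0.001,0],[-0.004,0,-0.001,0],[-0.004,0,-0.0008,0]]]'; python3 -c "
from h import *
lid()"; 
python3 -m handwheel '[[[-0.002,0,-0.0003,0],[-0.002,0,-0.0003,0]]]' | grep force; python3 -c "
from h import *
lid()"; done
```

```text
time_s: 6.45
ee_pos: [0.5531, -0.1192, 0.3402]
eef_rot: [3.129, 0.004, 1.767]
force: [-2.5, 3.3, 2.3]
grip_width: 0.0111
t 6.45 th 1.331 r 0.2133 side -0.0012 z 0.3402 Fc -3.7 Fz 2.3 w 0.0111 rpy [3.129 0.004 1.767]
force: [-2.6, 1.9, 1.8]
t 6.65 th 1.353 r 0.2136 side -0.0012 z 0.3415 Fc -2.3 Fz 1.8 w 0.0113 rpy [3.128 0.004 1.766]
```

```bash
python3 -m handwheel '[[[-0.002,0,-0.0003,0],[-0.002,0,-0.0003,0]]]' >/dev/null; python3 -c "
from h import *
lid()"
python3 -m handwheel '[[[-0.002,0,-0.0003,0]]]' >/dev/null; python3 -c "
from h import *
lid()"
python3 -m handwheel '[[[-0.002,0,-0.0003,0]]]' >/dev/null; python3 -c "
from h import *
lid()"
```

```text
t 6.85 th 1.374 r 0.2136 side -0.0012 z 0.3425 Fc -2.6 Fz 3.3 w 0.0107 rpy [3.128 0.004 1.766]
t 6.95 th 1.384 r 0.2137 side -0.0012 z 0.343 Fc -3.4 Fz 2.5 w 0.0114 rpy [3.127 0.004 1.766]
t 7.05 th 1.395 r 0.2136 side -0.0012 z 0.3433 Fc -2.9 Fz 2.7 w 0.0112 rpy [3.128 0.004 1.766]
```

```bash
L(){ python3 -c "
from h import *
lid()" | cut -c1-75; }
python3 -m handwheel '[[[-0.0015,0,-0.0004,0]]]' >/dev/null; L
python3 -m handwheel '[[[-0.0015,0,-0.0004,0]]]' >/dev/null; L
python3 -m handwheel '[[[-0.0015,0,-0.0004,0]]]' >/dev/null; L
```

```text
t 7.15 th 1.403 r 0.2137 side -0.0012 z 0.3437 Fc -2.2 Fz 1.5 w 0.0111 rpy 
t 7.25 th 1.411 r 0.2137 side -0.0012 z 0.344 Fc -1.7 Fz 0.9 w 0.0113 rpy [
t 7.35 th 1.418 r 0.2137 side -0.0013 z 0.3442 Fc -2.1 Fz 0.1 w 0.011 rpy [
```

Run:
```python
from h import *
lid()
b=imaging.camera('scene')
cv2.imwrite('pics/s3.png',cv2.resize(b[140:340,200:400,::-1],None,fx=3,fy=3,interpolation=cv2.INTER_CUBIC)); lid()
```

```text
t 7.35 th 1.418 r 0.2137 side -0.0013 z 0.3442 Fc -2.1 Fz 0.1 w 0.011 rpy [3.128 0.004 1.766]
t 7.4 th 1.419 r 0.2137 side -0.0012 z 0.3443 Fc -1.2 Fz 1.3 w 0.011 rpy [3.128 0.004 1.766]
```

View pics/s3.png

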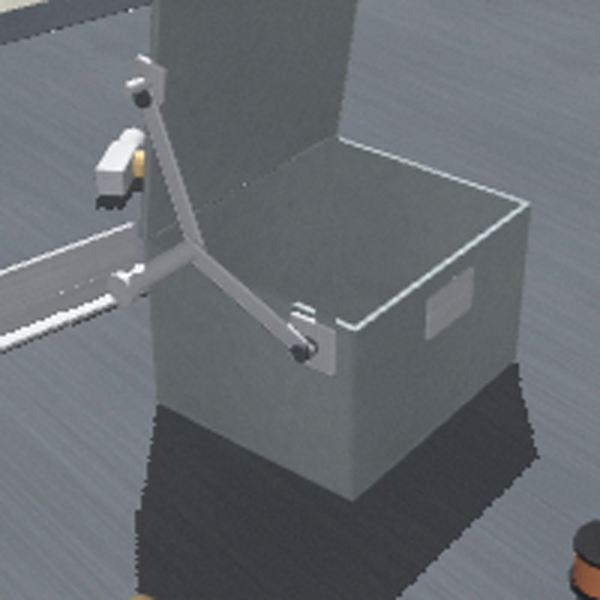

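The stay's foot is at crop (303,350), the knee at (195,248) and the upper pivot at (143,95), and it is still bent. I'll work out where it goes straight.

Run:
```python
from h import *
from scipy.optimize import brentq
m=imaging.camera_model('scene'); A=R.from_euler('xyz',m['attitude']).as_matrix();K=m['camera_matrix']
n=np.array([-u[1],u[0],0])
def onplane(uv,s):
    d=A@np.array([(uv[0]-K[0,2])/K[0,0],-(uv[1]-K[1,2])/K[1,1],-1]); P=m['position']
    t=(s-(P-[*H,0])@n)/(d@n); Q=P+t*d
    return np.array([(Q[:2]-H)@u,Q[2]-.133])
for s in(.108,.114,.120):
    f,k,t=[onplane(np.array(p)/3+[200,140],s) for p in((303,350),(195,248),(143,95))]
    l1,l2=np.linalg.norm(k-f),np.linalg.norm(t-k)
    rt=np.hypot(*t);a0=np.arctan2(t[1],-t[0])
    g=lambda da:np.linalg.norm(np.array([-np.cos(a0+da),np.sin(a0+da)])*rt-f)-.097-.097*l2/l1
    D=lambda da,L:np.linalg.norm(np.array([-np.cos(a0+da),np.sin(a0+da)])*rt-f)-L
    print(s,f.round(4),k.round(4),t.round(4),'l',l1,l2,'rt',rt,'a0',a0,[round(D(0,l1+l2),4)])
    for da in np.arange(0,.31,.05): print(round(1.419+da,2),round(D(da,l1+l2),4),end='; ')
    print()
```

```text
0.108 [-0.134  -0.0278] [-0.0492  0.0124] [-0.0134  0.1045] l 0.09388939588237913 0.0987608839940528 rt 0.10533825925925103 a0 1.443162758696331 [np.float64(-0.0137)]
1.42 -0.0137; 1.47 -0.0097; 1.52 -0.0059; 1.57 -0.0021; 1.62 0.0015; 1.67 0.005; 1.72 0.0084; 
0.114 [-0.1388 -0.0225] [-0.0549  0.0173] [-0.0196  0.1083] l 0.09281393905770721 0.09762962667043451 rt 0.11003373430296863 a0 1.3917566055831976 [np.float64(-0.0135)]
1.42 -0.0135; 1.47 -0.0092; 1.52 -0.005; 1.57 -0.0009; 1.62 0.0031; 1.67 0.007; 1.72 0.0107; 
0.12 [-0.1436 -0.0172] [-0.0607  0.0221] [-0.0258  0.1121] l 0.0917384822330355 0.09649836934681628 rt 0.11499581432230375 a0 1.3446709736504163 [np.float64(-0.0134)]
1.42 -0.0134; 1.47 -0.0087; 1.52 -0.0041; 1.57 0.0004; 1.62 0.0047; 1.67 0.0089; 1.72 0.0131;
```

```bash
L(){ python3 -c "
from h import *
lid()" | cut -c1-75; }
python3 -m handwheel '[[[-0.002,0,-0.0003,0],[-0.002,0,-0.0003,0],[-0.002,0,-0.0003,0]]]' >/dev/null; L
python3 -m handwheel '[[[-0.002,0,-0.0002,0],[-0.002,0,-0.0002,0],[-0.002,0,-0.0002,0]]]' >/dev/null; L
python3 -m handwheel '[[[-0.0015,0,-0.0001,0]]]' >/dev/null; L
python3 -m handwheel '[[[-0.0015,0,-0.0001,0]]]' >/dev/null; L
```

```text
t 7.7 th 1.45 r 0.214 side -0.0012 z 0.3454 Fc -2.0 Fz 1.4 w 0.0112 rpy [3.
t 8.0 th 1.481 r 0.2141 side -0.0012 z 0.3463 Fc -1.8 Fz 2.7 w 0.0109 rpy [
t 8.1 th 1.489 r 0.2141 side -0.0012 z 0.3464 Fc -1.1 Fz 0.9 w 0.0115 rpy [
t 8.2 th 1.497 r 0.2141 side -0.0012 z 0.3465 Fc -2.0 Fz 2.3 w 0.011 rpy [3
```

```bash
L(){ python3 -c "
from h import *
lid()" | cut -c1-75; }
python3 -m handwheel '[[[-0.0015,0,-0.0001,0],[-0.0015,0,0,0]]]' >/dev/null; L
python3 -m handwheel '[[[-0.0015,0,0,0]]]' >/dev/null; L
python3 -m handwheel '[[[-0.001,0,0,0]]]' >/dev/null; L
python3 -m handwheel '[[[-0.001,0,0,0]]]' >/dev/null; L
python3 -m handwheel '[[[-0.001,0,0,0]]]' >/dev/null; L
```

```text
t 8.4 th 1.512 r 0.214 side -0.0012 z 0.3466 Fc -1.6 Fz 3.6 w 0.0111 rpy [3
t 8.5 th 1.52 r 0.2139 side -0.0013 z 0.3467 Fc -2.1 Fz 2.7 w 0.0114 rpy [3
t 8.6 th 1.525 r 0.2139 side -0.0012 z 0.3467 Fc -1.1 Fz 2.2 w 0.0111 rpy [
t 8.7 th 1.531 r 0.2139 side -0.0012 z 0.3468 Fc -2.8 Fz 3.0 w 0.0111 rpy [
t 8.8 th 1.535 r 0.2139 side -0.0012 z 0.3468 Fc -1.9 Fz 0.7 w 0.0115 rpy [
```

```bash
L(){ python3 -c "
from h import *
lid()" | cut -c1-75; }
python3 -m handwheel '[[[-0.001,0,0,0]]]' >/dev/null; L
python3 -m handwheel '[[[-0.001,0,0,0]]]' >/dev/null; L
python3 -m handwheel '[[[-0.001,0,0,0]]]' >/dev/null; L
python3 -m handwheel '[[[-0.001,0,0,0]]]' >/dev/null; L
```

```text
t 8.9 th 1.541 r 0.2138 side -0.0013 z 0.3467 Fc -1.8 Fz 2.6 w 0.0115 rpy [
t 9.0 th 1.546 r 0.2138 side -0.0012 z 0.3468 Fc -2.0 Fz 3.4 w 0.0111 rpy [
t 9.1 th 1.551 r 0.2138 side -0.0012 z 0.3468 Fc -2.4 Fz 3.3 w 0.0112 rpy [
t 9.2 th 1.556 r 0.2138 side -0.0012 z 0.3467 Fc -1.3 Fz 2.2 w 0.0113 rpy [
```

```bash
L(){ python3 -c "
from h import *
lid()" | cut -c1-75; }
python3 -m handwheel '[[[-0.001,0,0,0]]]' >/dev/null; L
python3 -m handwheel '[[[-0.001,0,0,0]]]' >/dev/null; L
python3 -m handwheel '[[[-0.001,0,0,0]]]' >/dev/null; L
python3 -m handwheel '[[[-0.001,0,0,0]]]' >/dev/null; L
```

```text
t 9.3 th 1.561 r 0.2138 side -0.0012 z 0.3468 Fc -2.0 Fz 3.3 w 0.0111 rpy [
t 9.4 th 1.566 r 0.2138 side -0.0012 z 0.3468 Fc -2.1 Fz 3.2 w 0.0114 rpy [
t 9.5 th 1.571 r 0.2137 side -0.0012 z 0.3467 Fc -1.3 Fz 2.4 w 0.011 rpy [3
t 9.6 th 1.577 r 0.2137 side -0.0012 z 0.3467 Fc -1.5 Fz 3.0 w 0.011 rpy [3
```

```bash
L(){ python3 -c "
from h import *
lid()" | cut -c1-75; }
python3 -m handwheel '[[[-0.001,0,0,0]]]' >/dev/null; L
python3 -m handwheel '[[[-0.001,0,0,0]]]' >/dev/null; L
python3 -m handwheel '[[[-0.001,0,0,0]]]' >/dev/null; L
python3 -m handwheel '[[[-0.001,0,0,0]]]' >/dev/null; L
```

```text
t 9.7 th 1.582 r 0.2137 side -0.0012 z 0.3467 Fc -1.8 Fz 2.5 w 0.0114 rpy [
t 9.8 th 1.587 r 0.2136 side -0.0012 z 0.3466 Fc -1.5 Fz 1.7 w 0.0113 rpy [
t 9.9 th 1.592 r 0.2136 side -0.0012 z 0.3465 Fc -1.6 Fz 2.1 w 0.0108 rpy [
t 10.0 th 1.597 r 0.2136 side -0.0012 z 0.3465 Fc -1.6 Fz 3.1 w 0.011 rpy [
```

Run:
```python
from h import *
b=imaging.camera('scene')
cv2.imwrite('pics/s4.png',cv2.resize(b[140:340,200:400,::-1],None,fx=3,fy=3,interpolation=cv2.INTER_CUBIC)); lid()
```

```text
t 10.05 th 1.598 r 0.2136 side -0.0012 z 0.3465 Fc -0.3 Fz 2.1 w 0.011 rpy [3.128 0.005 1.766]
```

View pics/s4.png

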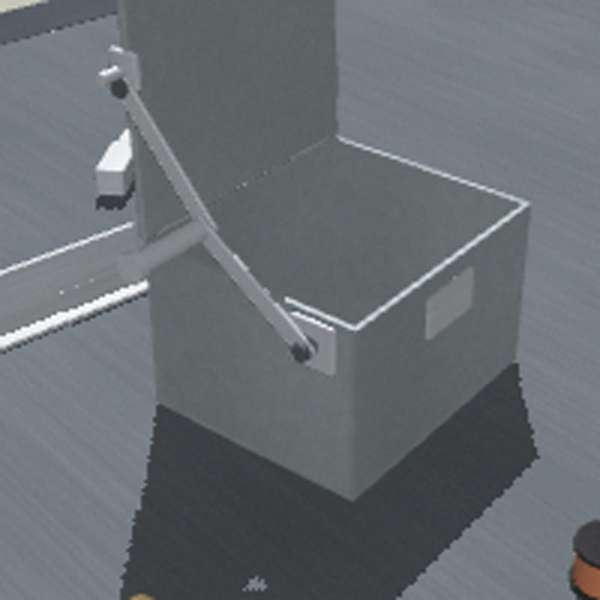

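The stay is nearly straight: foot (303,350), knee (207,232), top (120,88), about 8° of bend left.

```bash
L(){ python3 -c "
from h import *
lid()" | cut -c1-75; }
python3 -m handwheel '[[[-0.0008,0,0,0]]]' >/dev/null; L
python3 -m handwheel '[[[-0.0008,0,0,0]]]' >/dev/null; L
python3 -m handwheel '[[[-0.0008,0,0,0]]]' >/dev/null; L
```

```text
t 10.15 th 1.602 r 0.2136 side -0.0012 z 0.3465 Fc -1.4 Fz -1.2 w 0.0114 rp
t 10.25 th 1.606 r 0.2135 side -0.0012 z 0.3464 Fc -0.9 Fz 0.9 w 0.011 rpy 
t 10.35 th 1.61 r 0.2135 side -0.0012 z 0.3464 Fc -1.0 Fz 1.4 w 0.0113 rpy
```

```bash
L(){ python3 -c "
from h import *
lid()" | cut -c1-75; }
python3 -m handwheel '[[[-0.0008,0,0,0]]]' >/dev/null; L
python3 -m handwheel '[[[-0.0008,0,0,0]]]' >/dev/null; L
python3 -m handwheel '[[[-0.0008,0,0,0]]]' >/dev/null; L
```

```text
t 10.45 th 1.614 r 0.2135 side -0.0012 z 0.3463 Fc -0.4 Fz 1.3 w 0.0112 rpy
t 10.55 th 1.618 r 0.2135 side -0.0012 z 0.3462 Fc -3.6 Fz 2.2 w 0.0113 rpy
t 10.65 th 1.621 r 0.2135 side -0.0012 z 0.3462 Fc -4.2 Fz 1.5 w 0.0116 rpy
```

```bash
L(){ python3 -c "
from h import *
lid()" | cut -c1-75; }
python3 -m handwheel '[[[-0.0006,0,0,0]]]' >/dev/null; L
python3 -m handwheel '[[[-0.0006,0,0,0]]]' >/dev/null; L
```

```text
t 10.75 th 1.623 r 0.2134 side -0.0012 z 0.3462 Fc -3.8 Fz 0.7 w 0.0111 rpy
t 10.85 th 1.625 r 0.2134 side -0.0012 z 0.3461 Fc -4.9 Fz 1.6 w 0.0114 rpy
```

```bash
L(){ python3 -c "
from h import *
lid()" | cut -c1-75; }
python3 -m handwheel '[[[-0.0007,0,0,0]]]' >/dev/null; L
python3 -m handwheel '[[[-0.0007,0,0,0]]]' >/dev/null; L
```

```text
t 10.95 th 1.627 r 0.2135 side -0.0012 z 0.3461 Fc -5.2 Fz 1.5 w 0.0112 rpy
t 11.05 th 1.629 r 0.2134 side -0.0012 z 0.3461 Fc -5.2 Fz 0.9 w 0.0116 rpy
```

```bash
L(){ python3 -c "
from h import *
lid()" | cut -c1-75; }
python3 -m handwheel '[[[-0.001,0,0,0]]]' >/dev/null; L
python3 -m handwheel '[[[-0.001,0,0,0]]]' >/dev/null; L
```

```text
t 11.15 th 1.632 r 0.2135 side -0.0012 z 0.3461 Fc -6.1 Fz 1.8 w 0.0112 rpy
t 11.25 th 1.635 r 0.2135 side -0.0012 z 0.3461 Fc -6.6 Fz 0.8 w 0.011 rpy
```

```bash
L(){ python3 -c "
from h import *
lid()" | cut -c1-75; }
python3 -m handwheel '[[[-0.0009,0,0,0]]]' >/dev/null; L
python3 -m handwheel '[[[-0.0009,0,0,0]]]' >/dev/null; L
python3 - <<'E'
from h import *
b=imaging.camera('scene')
cv2.imwrite('pics/s5.png',cv2.resize(b[140:340,200:400,::-1],None,fx=3,fy=3,interpolation=cv2.INTER_CUBIC)); lid()
E
```

```text
t 11.35 th 1.637 r 0.2135 side -0.0012 z 0.3461 Fc -7.5 Fz 1.8 w 0.011 rpy 
t 11.45 th 1.638 r 0.2135 side -0.0012 z 0.346 Fc -8.1 Fz 2.4 w 0.0112 rpy 
t 11.5 th 1.638 r 0.2135 side -0.0012 z 0.3461 Fc -8.0 Fz 2.0 w 0.0114 rpy [ 3.131e+00 -2.000e-03  1.769e+00]
```

View pics/s5.png

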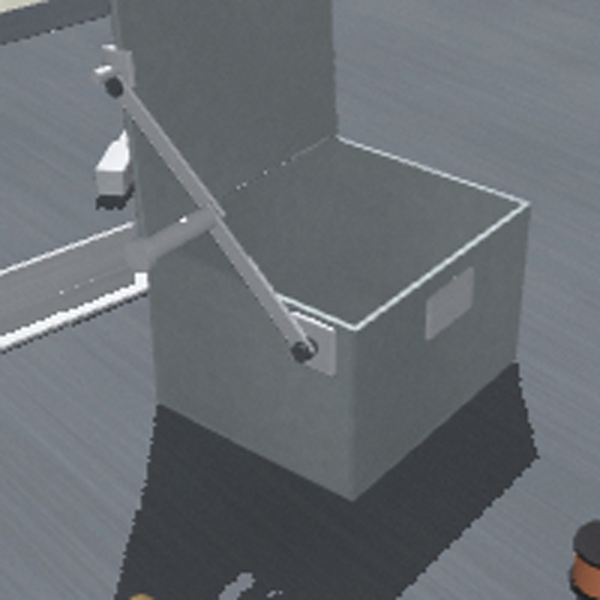

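The stay has gone over centre: foot (303,350), knee (219,216), top (114,86). The pull stayed at 6.6–8 N for 0.3 s. Easing off and releasing.

```bash
L(){ python3 -c "
from h import *
lid()" | cut -c1-75; }
python3 -m handwheel '[[[0.0004,0,0,0]]]' >/dev/null; L
python3 -m handwheel '[[[0.0004,0,0,0]]]' >/dev/null; L
python3 -m handwheel '[[[0.0004,0,0,0]]]' >/dev/null; L
```

```text
t 11.6 th 1.636 r 0.2135 side -0.0012 z 0.3461 Fc -3.4 Fz 1.0 w 0.011 rpy [
t 11.7 th 1.633 r 0.2135 side -0.0012 z 0.3461 Fc -3.0 Fz 2.1 w 0.0112 rpy 
t 11.8 th 1.632 r 0.2135 side -0.0012 z 0.3461 Fc -3.0 Fz 2.2 w 0.0111 rpy
```

```bash
L(){ python3 -c "
from h import *
lid()" | cut -c1-75; }
python3 -m handwheel '[[[0.0006,0,0,0],[0.0003,0,0,0]]]' >/dev/null; L
python3 -m handwheel '[[[0,0,0,0],[0,0,0,0],[0,0,0,0],[0,0,0,0]]]' 0.04 >/dev/null; L
python3 -m handwheel '[[[0,0,-0.005,0],[0,0,-0.02,0],[0,0,-0.03,0],[0,0,-0.03,0],[0,0,0,0]]]' >/dev/null; L
```

```text
t 12.0 th 1.628 r 0.2135 side -0.0012 z 0.3461 Fc -1.8 Fz -0.1 w 0.011 rpy 
t 12.4 th 1.633 r 0.2133 side -0.001 z 0.3459 Fc 0.2 Fz 1.1 w 0.0385 rpy [3
t 12.9 th 1.615 r 0.302 side -0.0024 z 0.4347 Fc -1.0 Fz 0.2 w 0.0398 rpy [
```

Released. Turning to yaw 0.19 (jaws along the chest's y) and going to the spool.

```bash
python3 -m handwheel '[[[0.02,0,0,0.145],[0,0,0,0.145],[0,0,0,0.145],[0,0,0,0.145],[0,0,0,0.145],[0,0,0,0.145],[0,0,0,0.145],[0,0,0,0.145],[0,0,0,0.145],[0,0,0,0.145]]]' 0.08 >/dev/null
python3 - <<'E'
from h import *
to(.5635,.257,.15,.19)
print(ray('top',np.array([[153,415]])/3+[165,170],.06))
E
```

```text
t 13.9 pos [ 0.5599 -0.1621  0.4317] rpy [-3.1414 -0.0087  0.2704] F [ 0.2 -0.8  0.3] w 0.0801 q [-0.35  0.32  1.02  0.01  1.79 -0.62]
tool shift mm [ 113.  -402.8  282.7] turn 0.08
[[0.44660107 0.21020676 0.06      ]]
```

```bash
python3 -m handwheel '[[[0,0,0,0.08],[0.0083,-0.041,0.025,0],[0.0083,-0.041,0.025,0],[0.0083,-0.041,0.025,0],[0.0083,-0.041,0.025,0],[0.0083,-0.041,0.025,0],[0.0083,-0.041,0.025,0],[0.0083,-0.041,0.025,0],[0.0083,-0.041,0.025,0],[0.0083,-0.041,0.025,0]]]' 0.08 >/dev/null
python3 - <<'E'
from h import *
to(.5635,.257,.15,.19)
E
```

```text
t 14.9 pos [0.5685 0.2199 0.1998] rpy [ 3.1402 -0.0107  0.1723] F [ 0.  -0.9  0.3] w 0.0801 q [ 0.31  0.45  1.38 -0.    1.31  0.14]
tool shift mm [  0.9 -37.5  49.8] turn -0.018
```

```bash
python3 -m handwheel '[[[0,-0.02,0.025,-0.018],[0,-0.0,0.025,0],[0,0,0,0],[0,0,0,0]]]' 0.08 >/dev/null
python3 - <<'E'
from h import *
to(.5635,.257,.1,.19)
m=imaging.camera_model('wrist');im=imaging.camera('wrist');print(pix('wrist',[[.5635,.257,.045]],m),m)
cv2.imwrite('pics/w3.png',im[:,:,::-1])
E
```

```text
t 15.3 pos [0.5623 0.2452 0.1433] rpy [ 3.1393 -0.0038  0.1972] F [ 0.4 -0.8  1.3] w 0.0799 q [ 0.35  0.51  1.42 -0.    1.21  0.16]
tool shift mm [  3.3 -11.5  43.3] turn 0.007
[[330.08848173 229.32184137]] {'camera_matrix': array([[398.14649712,   0.        , 326.5459803 ],
       [  0.        , 398.14649712, 237.08403734],
       [  0.        ,   0.        ,   1.        ]]), 'position': array([0.54722747, 0.31958884, 0.30251932]), 'attitude': array([-0.26513507, -0.0050966 ,  0.19751102])}
```

View pics/w3.png

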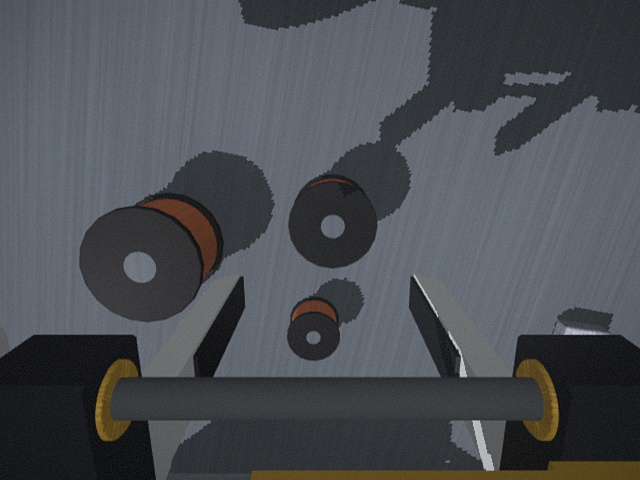

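The spool's hole is at (333,227) against a predicted (330,229), so it is well located. Descending to grip the upper flange.

```bash
python3 -m handwheel '[[[0.0046,-0.0116,0.02,0],[0,0,0.03,0],[0,0,0.02,0],[0,0,0,0],[0,0,0,0]]]' 0.08 >/dev/null
python3 - <<'E'
from h import *
to(.5645,.2575,.048,.19)
E
```

```text
t 15.85 pos [0.5695 0.2559 0.0804] rpy [ 3.1412 -0.016   0.1923] F [ 1.2 -0.5 -0.1] w 0.0798 q [ 0.36  0.6   1.44 -0.    1.08  0.17]
tool shift mm [-5.1 -2.5 32.3] turn 0.002
```

```bash
python3 -m handwheel '[[[-0.005,-0.0022,0.01,0],[0,0,0.012,0],[0,0,0.006,0],[0,0,0,0]]]' 0.08 >/dev/null
python3 - <<'E'
from h import *
to(.5645,.2575,.048,.19)
E
```

```text
t 16.25 pos [0.5658 0.2573 0.0541] rpy [-3.141  -0.0213  0.1913] F [ 1.  -0.2  0.1] w 0.0798 q [ 0.37  0.63  1.47 -0.    1.03  0.18]
tool shift mm [-1.4 -0.5  6.1] turn 0.001
```

```bash
python3 -m handwheel '[[[-0.0014,-0.0005,0.005,0],[0,0,0.001,0],[0,0,0,0]]]' 0.08 >/dev/null
python3 -m handwheel '[[[0,0,0,0],[0,0,0,0],[0,0,0,0],[0,0,0,0],[0,0,0,0],[0,0,0,0]]]' 0.05 30
python3 -m handwheel '[[[0,0,-0.01,0],[0,0,-0.03,0],[0,0,-0.04,0],[0,0,-0.04,0],[0,0,-0.04,0],[0,0,-0.02,0],[0,0,0,0]]]'
python3 - <<'E'
from h import *
c=np.array([PX,PY])-.015*u
to(c[0],c[1],.25,.19)
E
```

```text
time_s: 17.15
ee_pos: [0.5647, 0.2577, 0.0482]
eef_rot: [-3.141, -0.022, 0.191]
force: [-0.3, 0.7, -0.6]
grip_width: 0.0596
time_s: 17.85
ee_pos: [0.5588, 0.256, 0.2358]
eef_rot: [3.141, -0.016, 0.191]
force: [-0.6, -0.4, -4.5]
grip_width: 0.0592
t 17.85 pos [0.5588 0.256  0.2358] rpy [ 3.1412 -0.0161  0.1914] F [-0.6 -0.4 -4.5] w 0.0592 q [ 0.37  0.43  1.32 -0.    1.38  0.18]
tool shift mm [-75.5 318.  -15.3] turn 0.001
```

```bash
python3 -m handwheel '[[[-0.0105,0.0455,0,0],[-0.0105,0.0455,0,0],[-0.0105,0.0455,0,0],[-0.0105,0.0455,0,0],[-0.0105,0.0455,0,0],[-0.0105,0.0455,0,0],[-0.005,0.02,0,0],[0,0,0,0]]]' >/dev/null
python3 - <<'E'
from h import *
c=np.array([PX,PY])-.015*u
to(c[0],c[1],.13,.19)
E
```

```text
t 18.65 pos [ 0.5427 -0.0548  0.2245] rpy [-3.1393 -0.0033  0.1944] F [ 0.9  1.3 -3.8] w 0.0592 q [-0.17  0.29  1.54  0.    1.32 -0.36]
tool shift mm [-1.2 16.1 94.4] turn 0.004
```

```bash
python3 -m handwheel '[[[-0.0012,0.016,0,0],[0,0,0.03,0],[-0.001,0,0.03,0],[-0.001,0,0.03,0],[0,0,0,0]]]' >/dev/null
python3 - <<'E'
from h import *
c=np.array([PX,PY])-.015*u
to(c[0],c[1],.056,.19)
E
```

```text
t 19.15 pos [ 0.5408 -0.0687  0.1273] rpy [-3.1364e+00  1.7000e-03  1.9440e-01] F [-0.5  0.  -3.8] w 0.0595 q [-0.2   0.39  1.64  0.    1.12 -0.39]
tool shift mm [ 3.9  3.  71.2] turn 0.004
```

```bash
python3 -m handwheel '[[[0.004,0.003,0.02,0.004],[0,0,0.02,0],[0,0,0.015,0],[0,0,0,0]]]' >/dev/null
python3 - <<'E'
from h import *
c=np.array([PX,PY])-.015*u
to(c[0],c[1],.055,.19)
E
```

```text
t 19.55 pos [ 0.5465 -0.0681  0.0735] rpy [-3.1365e+00  6.0000e-04  1.9260e-01] F [-0.2  0.2 -3.4] w 0.0593 q [-0.19  0.47  1.66  0.01  1.01 -0.39]
tool shift mm [-2.   2.2 18.5] turn 0.003
```

```bash
L(){ python3 -c "
from h import *
c=np.array([PX,PY])-.015*u
to(c[0],c[1],.052,.19)"; }
python3 -m handwheel '[[[-0.002,0.002,0.008,0],[0,0,0.007,0],[0,0,0,0]]]' >/dev/null; L
python3 -m handwheel '[[[0,0,0.002,0],[0,0,0,0]]]' >/dev/null; L
```

```text
t 19.85 pos [ 0.5461 -0.07    0.0604] rpy [-3.1377e+00 -2.5000e-03  1.9350e-01] F [-0.   0.6 -3.1] w 0.0588 q [-0.2   0.49  1.67  0.01  0.98 -0.39]
tool shift mm [-1.3  0.4  8.4] turn 0.004
t 20.05 pos [ 0.5465 -0.07    0.0592] rpy [-3.1381 -0.0037  0.1935] F [-0.5  0.7 -4.1] w 0.0592 q [-0.2   0.49  1.67  0.01  0.98 -0.39]
tool shift mm [-1.7  0.3  7.1] turn 0.003
```

```bash
L(){ python3 -c "
from h import *
c=np.array([PX,PY])-.015*u
to(c[0],c[1],.052,.19)"; }
python3 -m handwheel '[[[-0.0015,0,0.004,0],[0,0,0.002,0]]]' >/dev/null; L
python3 -m handwheel '[[[0,0,0.002,0]]]' >/dev/null; L
python3 -m handwheel '[[[0,0,0.001,0]]]' >/dev/null; L
```

```text
t 20.25 pos [ 0.5453 -0.0704  0.0534] rpy [-3.1386 -0.0047  0.1935] F [-0.3  0.1 -4.4] w 0.0595 q [-0.2   0.5   1.68  0.01  0.96 -0.39]
tool shift mm [-0.4  0.1  1.4] turn 0.003
t 20.35 pos [ 0.5454 -0.0704  0.0521] rpy [-3.1387 -0.0048  0.1934] F [-14.4   0.7  24.6] w 0.0592 q [-0.2   0.5   1.68  0.01  0.96 -0.39]
tool shift mm [-0.4  0.1  0.1] turn 0.003
t 20.45 pos [ 0.5453 -0.0704  0.0522] rpy [-3.1387 -0.0047  0.1934] F [-10.6   1.   15.1] w 0.0594 q [-0.2   0.5   1.68  0.01  0.96 -0.39]
tool shift mm [-0.4  0.   0.2] turn 0.003
```

Touchdown at the expected height of 0.052. Releasing and rising.

```bash
python3 -m handwheel '[[[0,0,0,0],[0,0,0,0],[0,0,0,0],[0,0,0,0]]]' 0.08
python3 -m handwheel '[[[0,0,-0.01,0],[0,0,-0.02,0],[0,0,-0.04,0],[0,0,-0.04,0],[0,0,-0.04,0],[0,0,-0.04,0],[0,0,-0.04,0],[0,0,0,0]]]'
python3 - <<'E'
from h import *
to(.5,.1,.3)
b=imaging.camera('scene');a=imaging.camera('top')
o=np.zeros((480,800,3),np.uint8); o[:,:400]=cv2.resize(b[140:380,200:400],(400,480),interpolation=cv2.INTER_CUBIC); o[:,400:]=cv2.resize(a[140:380,240:440],(400,480),interpolation=cv2.INTER_CUBIC)
cv2.imwrite('pics/s6.png',o[:,:,::-1])
E
```

```text
time_s: 20.85
ee_pos: [0.5463, -0.0707, 0.0533]
eef_rot: [-3.14, -0.007, 0.193]
force: [0.0, -0.0, -0.3]
grip_width: 0.0798
time_s: 21.65
ee_pos: [0.5435, -0.0712, 0.2971]
eef_rot: [-3.14, -0.008, 0.193]
force: [-0.1, -0.2, -0.5]
grip_width: 0.0801
t 21.65 pos [ 0.5435 -0.0712  0.2971] rpy [-3.1402 -0.0085  0.1934] F [-0.1 -0.2 -0.5] w 0.0801 q [-0.2   0.25  1.42  0.    1.47 -0.39]
tool shift mm [  -9.7 -176.3   -2.7] turn None
```

View pics/s6.png

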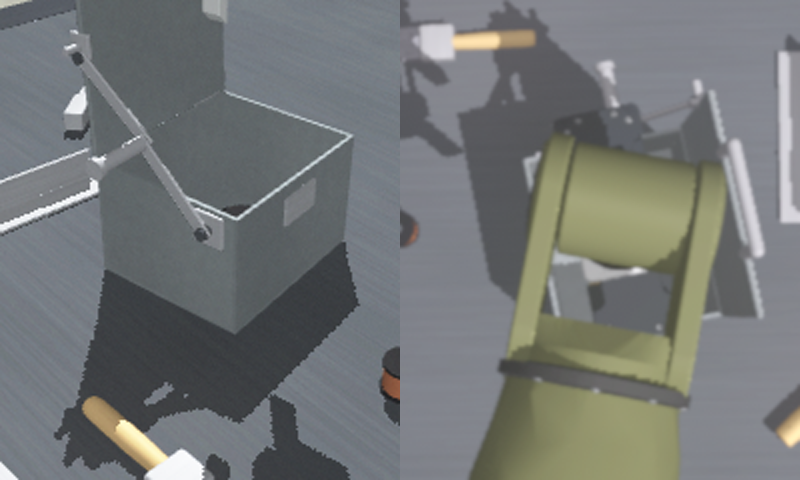

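Spool is in the chest (flange seen at (237,211)) and the stay is locked over centre. The thumb bar's outer end is at scene-crop (98,168) and top-crop (605,68), so I can triangulate it.

Run:
```python
from h import *
n=np.array([-u[1],u[0],0]);U=np.array([*u,0])
def loc(P): return np.array([(P[:2]-H)@u,(P[:2]-H)@n[:2],P[2]-.133])
def rayd(name,uv):
    m=imaging.camera_model(name);A=R.from_euler('xyz',m['attitude']).as_matrix();K=m['camera_matrix']
    d=A@np.array([(uv[0]-K[0,2])/K[0,0],-(uv[1]-K[1,2])/K[1,1],-1]);return m['position'],d/np.linalg.norm(d)
def tri(a,b):
    p,d=rayd('scene',a);q,e=rayd('top',b)
    t=np.linalg.lstsq(np.c_[d,-e],q-p,rcond=None)[0];A_,B_=p+d*t[0],q+e*t[1]
    return loc((A_+B_)/2),np.linalg.norm(A_-B_)
print('thumb end',tri((249,224),(342.5,174)))
def onplane(name,uv,s):
    P,d=rayd(name,uv); t=(s-(P-[*H,0])@n)/(d@n); return loc(P+t*d)
for s in(.108,.112,.116):
    f=onplane('scene',(301.3,256.5),s);k=onplane('scene',(273.5,213.5),s);t=onplane('scene',(238.3,168.5),s)
    print(s,'foot',f.round(4),'knee',k.round(4),'pred',(f+[.0686,0,.0686]).round(4),'r',np.linalg.norm(k-f),np.degrees(np.arctan2((k-f)[2],(k-f)[0])),'top',t.round(4))
def world(l): return np.array([*(H+l[0]*u+l[1]*n[:2]),l[2]+.133])
for c in(-.06,-.065,-.07,-.075):
  for z in (.035,.045):print(c,z,'end px',pix('scene',world([c,.164,z])),pix('top',world([c,.164,z])))
```

```text
thumb end (array([-0.06857994,  0.16754828,  0.04419003]), np.float64(0.0004212399400241339))
0.108 foot [-0.1347  0.108  -0.0271] knee [-0.0714  0.108   0.0395] pred [-0.0661  0.108   0.0415] r 0.0919143350072905 46.43150337289069 top [0.01   0.108  0.1042]
0.112 foot [-0.1379  0.112  -0.0236] knee [-0.075   0.112   0.0425] pred [-0.0693  0.112   0.045 ] r 0.09121244602440967 46.43150337289063 top [0.0057 0.112  0.1067]
0.116 foot [-0.1411  0.116  -0.02  ] knee [-0.0787  0.116   0.0455] pred [-0.0725  0.116   0.0486] r 0.09051055704152883 46.43150337289068 top [0.0014 0.116  0.1092]
-0.06 0.035 end px [[247.0638177  226.18986776]] [[346.84600655 175.9088775 ]]
-0.06 0.045 end px [[246.66836579 221.17382107]] [[346.98849529 174.82583327]]
-0.065 0.035 end px [[249.16577083 227.11196311]] [[344.43208991 176.40982112]]
-0.065 0.045 end px [[248.78365348 222.08613002]] [[344.55170153 175.33154829]]
-0.07 0.035 end px [[251.28124753 228.03999103]] [[342.01828162 176.91074225]]
-0.07 0.045 end px [[250.91264543 223.00434952]] [[342.11501818 175.83724039]]
-0.075 0.035 end px [[253.41037872 228.97400898]] [[339.60458166 177.41164091]]
-0.075 0.045 end px [[253.05547526 223.9285372 ]] [[339.67844523 176.34290958]]
```

```bash
cat >> h.py <<'E'
def tl():
    o=ctrl.get_obs(); d=o['ee_pos'][:2]-H; n=np.array([-u[1],u[0]]); F=o['force']
    fx=F[:2]@u
    print('t',round(o['time_s'],2),'c %.4f s %.4f z %.4f'%(d@u,d@n,o['ee_pos'][2]),'Fc %.1f Fs %.1f Fz %.1f'%(fx,F[:2]@n,F[2]),'w %.4f'%o['grip_width'],'rpy',o['eef_rot'].round(3))
def tol(c,s,z,yaw=None):
    n=np.array([-u[1],u[0]]); p=H+c*u+s*n; to(p[0],p[1],z,yaw)
E
python3 -m handwheel '[[[0.02,0,-0.03,0],[0.045,0,0,0],[0.045,0,0,0],[0.045,0,0,0],[0,0,0,0.13],[0,0,0,0.13],[0,0,0,0.13],[0,0,0,0.13],[0,0,0,0.13],[0,0,0,0.13]]]' 0.03 15 >/dev/null
python3 -m handwheel '[[[0,0,0,0.13],[0,0,0,0.13],[0,0,0,0.13],[0,0,0,0.13],[0,0,0,0]]]' >/dev/null
python3 -c "
from h import *
tl();tol(-.0685,.155,.22,-1.13)"
```

```text
t 23.25 c -0.1019 s 0.1547 z 0.2891 Fc -0.3 Fs -0.5 Fz 0.0 w 0.0296 rpy [ 3.103  0.028 -1.16 ]
t 23.25 pos [ 0.6965 -0.0394  0.2891] rpy [ 3.1027  0.0278 -1.1604] F [-0.5  0.2  0. ] w 0.0296 q [-0.11  0.66  0.86  0.    1.67  1.05]
tool shift mm [34.6  4.4 68.4] turn -0.03
```

```bash
python3 -m handwheel '[[[0.0346,0.0044,0.02,-0.03],[0,0,0.03,0],[0,0,0.015,0],[0,0,0,0]]]' >/dev/null
python3 - <<'E'
from h import *
tl();tol(-.0685,.155,.182,-1.13)
m=imaging.camera_model('wrist');im=imaging.camera('wrist')
n=np.array([-u[1],u[0]]);P=lambda c,s,z:[*(H+c*u+s*n),z]
print(pix('wrist',[P(-.0685,.166,.177),P(-.0685,.12,.177)],m))
cv2.imwrite('pics/w4.png',im[:,:,::-1]);tl()
E
```

```text
t 23.65 c -0.0677 s 0.1542 z 0.2170 Fc 0.2 Fs -0.5 Fz -0.2 w 0.0303 rpy [ 3.099  0.033 -1.112]
t 23.65 pos [ 0.7025 -0.0731  0.217 ] rpy [ 3.0994  0.033  -1.1123] F [-0.4 -0.3 -0.2] w 0.0303 q [-0.16  0.71  0.94  0.    1.55  0.96]
tool shift mm [ 0.6 -2.4 34.9] turn 0.018
[[333.27549706 254.54134427]
 [310.98121302 329.1304413 ]]
t 23.7 c -0.0679 s 0.1545 z 0.2182 Fc -0.2 Fs 0.1 Fz -0.1 w 0.0302 rpy [ 3.1    0.032 -1.112]
```

View pics/w4.png

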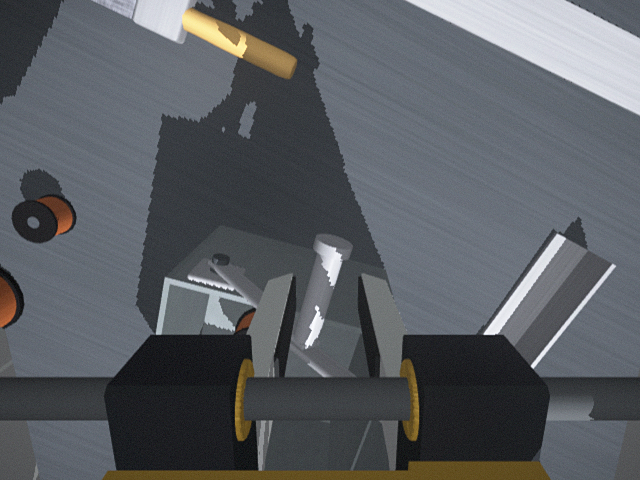

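Wrist view: thumb bar end at (333,245), predicted (333,254), with the bar running down to (312,345) between the fingers. Descending to it.

```bash
python3 -m handwheel '[[[0.0003,-0.001,0.012,0],[0.0003,-0.001,0.012,0],[0,-0.0005,0.008,0],[0,0,0,0]]]' >/dev/null
python3 - <<'E'
from h import *
tl();tol(-.0685,.155,.182,-1.13)
E
```

```text
t 24.1 c -0.0692 s 0.1562 z 0.1852 Fc -0.8 Fs 0.0 Fz -0.7 w 0.0302 rpy [ 3.102  0.031 -1.108]
t 24.1 pos [ 0.7042 -0.0713  0.1852] rpy [ 3.1023  0.0313 -1.1079] F [-0.1  0.8 -0.7] w 0.0302 q [-0.15  0.73  0.98  0.    1.48  0.95]
tool shift mm [0.4 1.2 3.3] turn 0.022
```

```bash
python3 -m handwheel '[[[0.0003,0.001,0.003,0],[0,0,0,0]]]' >/dev/null
python3 -m handwheel '[[[0,0,0,0],[0,0,0,0],[0,0,0,0],[0,0,0,0],[0,0,0,0]]]' 0.005 6 
python3 -c "
from h import *
tl()"
```

```text
time_s: 24.8
ee_pos: [0.7029, -0.0715, 0.1828]
eef_rot: [3.102, 0.032, -1.107]
force: [-0.8, 1.3, -0.6]
grip_width: 0.0171
t 24.8 c -0.0693 s 0.1549 z 0.1828 Fc -1.4 Fs -0.6 Fz -0.6 w 0.0171 rpy [ 3.102  0.032 -1.107]
```

```bash
L(){ python3 -c "
from h import *
tl()"; }
python3 -m handwheel '[[[0,0,0,0],[0,0,0,0]]]' 0.005 18 >/dev/null;L
python3 -m handwheel '[[[0.0015,0.0004,0.0018,0]]]' >/dev/null;L
python3 -m handwheel '[[[0.0015,0.0004,0.0018,0]]]' >/dev/null;L
```

```text
t 25.0 c -0.0692 s 0.1550 z 0.1828 Fc -1.0 Fs -1.5 Fz -0.9 w 0.0159 rpy [ 3.102  0.032 -1.108]
t 25.1 c -0.0679 s 0.1550 z 0.1812 Fc -2.6 Fs -0.4 Fz 0.6 w 0.0160 rpy [ 3.102  0.032 -1.108]
t 25.2 c -0.0664 s 0.1550 z 0.1794 Fc -2.1 Fs -1.7 Fz -0.0 w 0.0161 rpy [ 3.103  0.032 -1.108]
```

```bash
L(){ python3 -c "
from h import *
tl()"; }
python3 -m handwheel '[[[0.0022,0.0006,0.0026,0],[0.0022,0.0006,0.0027,0]]]' >/dev/null;L
python3 -m handwheel '[[[0.0021,0.0006,0.0027,0],[0.0020,0.0006,0.0028,0]]]' >/dev/null;L
```

```text
t 25.4 c -0.0619 s 0.1550 z 0.1742 Fc -3.7 Fs -0.1 Fz 2.7 w 0.0165 rpy [ 3.104  0.033 -1.108]
t 25.6 c -0.0578 s 0.1548 z 0.1685 Fc -5.0 Fs 0.4 Fz 2.9 w 0.0162 rpy [ 3.104  0.033 -1.107]
```

```bash
L(){ python3 -c "
from h import *
tl()"; }
python3 -m handwheel '[[[0.0023,0.0007,0.0042,0],[0.0022,0.0006,0.0044,0]]]' >/dev/null;L
python3 -m handwheel '[[[0.0016,0.0005,0.004,0]]]' >/dev/null;L
```

```text
t 25.8 c -0.0532 s 0.1547 z 0.1598 Fc -4.7 Fs 0.8 Fz 5.0 w 0.0163 rpy [ 3.106  0.033 -1.107]
t 25.9 c -0.0514 s 0.1547 z 0.1557 Fc -4.4 Fs 0.5 Fz 4.6 w 0.0164 rpy [ 3.106  0.033 -1.107]
```

```bash
L(){ python3 -c "
from h import *
tl()"; }
python3 -m handwheel '[[[0.0016,0.0005,0.0038,0]]]' >/dev/null;L
python3 -m handwheel '[[[0,0,0,0]]]' >/dev/null;L
python3 -m handwheel '[[[0,0,0,0],[0,0,0,0],[0,0,0,0],[0,0,0,0]]]' 0.035 >/dev/null;L
python3 -m handwheel '[[[0,0,-0.005,0],[0,0,-0.02,0],[0,0,-0.04,0],[0,0,-0.045,0],[0,0,-0.045,0],[0,0,-0.045,0],[0,0,0,0]]]' >/dev/null
python3 - <<'E'
from h import *
tl()
im=imaging.camera('scene')
cv2.imwrite('pics/s7.png',im[:,:,::-1])
n=np.array([-u[1],u[0]])
g=cv2.cvtColor(im,cv2.COLOR_RGB2GRAY)
# thumb-bar end: predicted pixel for locked and broken
for c,z in((-.0685,.177),(-.049,.148)): print(pix('scene',[*(H+c*u+.166*n),z]))
E
```

```text
t 26.0 c -0.0498 s 0.1546 z 0.1518 Fc -5.8 Fs 0.3 Fz 5.8 w 0.0163 rpy [ 3.107  0.032 -1.107]
t 26.1 c -0.0497 s 0.1547 z 0.1512 Fc -5.3 Fs 1.8 Fz -0.2 w 0.0160 rpy [ 3.107  0.033 -1.107]
t 26.5 c -0.0479 s 0.1542 z 0.1498 Fc 0.4 Fs -0.9 Fz -1.0 w 0.0352 rpy [ 3.105  0.031 -1.107]
t 27.2 c -0.0434 s 0.1618 z 0.3586 Fc -0.1 Fs 0.0 Fz 0.5 w 0.0347 rpy [ 3.104  0.03  -1.108]
[[249.48773602 223.70114953]]
[[242.50956561 234.43907241]]
```

Run:
```python
from h import *
n=np.array([-u[1],u[0]])
im=cv2.cvtColor(cv2.imread('pics/s7.png'),cv2.COLOR_BGR2GRAY).astype(np.float32)
def smp(img,P):
    p=pix('scene',P).astype(np.float32);return cv2.remap(img,p[:,0].reshape(-1,1),p[:,1].reshape(-1,1),1).mean()
f=(-.138,.108)
for a in range(-30,70,4):
    r=np.linspace(.025,.085,30);A=np.radians(a)
    P=lambda s,dz=0:np.array([[*(H+(f[0]+x*np.cos(A))*u+s*n),f[1]+x*np.sin(A)+dz] for x in r])
    k=(f[0]+.097*np.cos(A),f[1]+.097*np.sin(A))
    T=np.array([[*(H+k[0]*u+s*n),k[1]] for s in np.linspace(.125,.165,25)])
    print(a,round(smp(im,P(.112))),round(smp(im,T)),end=' | ')
print()
# handle bar vs lid angle
for th in np.arange(1.3,1.66,.02):
    B=np.array([[*(H-.212*np.cos(th)*u+s*n),.133+.212*np.sin(th)] for s in np.linspace(-.035,.035,40)])
    print(round(th,2),round(smp(im,B)),end=' | ')
s5=cv2.resize(cv2.imread('pics/s5.png'),(200,200),interpolation=cv2.INTER_AREA)
cur=cv2.imread('pics/s7.png')[140:340,200:400]
d=cv2.absdiff(s5,cur).max(2)>40; print(d.sum())
```

```text
-30 104 106 | -26 103 108 | -22 103 109 | -18 104 111 | -14 104 111 | -10 104 113 | -6 104 114 | -2 104 114 | 2 104 114 | 6 105 113 | 10 107 113 | 14 111 106 | 18 126 122 | 22 131 132 | 26 132 135 | 30 129 132 | 34 113 134 | 38 106 107 | 42 101 107 | 46 100 108 | 50 100 107 | 54 100 107 | 58 100 106 | 62 101 106 | 66 102 106 | 
1.3 107 | 1.32 91 | 1.34 74 | 1.36 58 | 1.38 70 | 1.4 111 | 1.42 127 | 1.44 141 | 1.46 183 | 1.48 216 | 1.5 92 | 1.52 29 | 1.54 29 | 1.56 28 | 1.58 27 | 1.6 27 | 1.62 26 | 1.64 26 | 793
```

The stay link now lies at about 25° (it was 45°), so the stay is broken and staying put. Back to the handle.

```bash
python3 -m handwheel '[[[0,0,-0.03,0.137],[0,0,-0.012,0.136],[0,0.04,0,0],[0,0.04,0,0],[0,0.04,0,0],[0,0.03,0,0],[0,0,0,0]]]' 0.06 20 >/dev/null
python3 - <<'E'
from h import *
tl();tol(-.013,0,.40,-1.38)
m=imaging.camera_model('wrist');im=imaging.camera('wrist');cv2.imwrite('pics/w5.png',im[:,:,::-1])
n=np.array([-u[1],u[0]])
g=cv2.cvtColor(im,cv2.COLOR_RGB2GRAY).astype(np.float32)
ctr=lambda c,s: pix('wrist',[*(H+c*u+s*n),.345],m)[0]
for s in(.03,.02,.01):
    print(s,[(int(c*1000),int(g[int(p[1]),int(p[0])])) for c in np.arange(-.06,.04,.004) for p in [ctr(c,s)] if 0<=p[0]<640 and 0<=p[1]<480], ctr(-.013,s).round())
E
```

```text
t 27.95 c -0.0428 s 0.0233 z 0.3900 Fc -0.2 Fs -0.1 Fz -0.4 w 0.0601 rpy [ 3.073  0.027 -1.391]
t 27.95 pos [ 0.5787 -0.1224  0.39  ] rpy [ 3.0729  0.0272 -1.3907] F [-0.1  0.2 -0.4] w 0.0601 q [-0.27  0.39  1.03 -0.01  1.8   1.12]
tool shift mm [29.7 23.7 -9.2] turn -0.011
0.03 [(-60, 65), (-55, 63), (-51, 62), (-47, 65), (-43, 66), (-39, 66), (-35, 91), (-31, 181), (-27, 212), (-23, 112), (-19, 115), (-15, 203), (-11, 98), (-7, 98), (-3, 91), (0, 96), (4, 100), (8, 95), (12, 98), (16, 95), (20, 95), (24, 90), (28, 93), (32, 96), (36, 99)] [384. 258.]
0.02 [(-60, 63), (-55, 68), (-51, 66), (-47, 67), (-43, 67), (-39, 64), (-35, 91), (-31, 181), (-27, 221), (-23, 105), (-19, 116), (-15, 190), (-11, 96), (-7, 87), (-3, 97), (0, 96), (4, 93), (8, 93), (12, 98), (16, 92), (20, 92), (24, 96), (28, 98), (32, 98), (36, 99)] [383. 275.]
0.01 [(-60, 102), (-55, 108), (-51, 111), (-47, 108), (-43, 106), (-39, 109), (-35, 84), (-31, 181), (-27, 221), (-23, 111), (-19, 116), (-15, 95), (-11, 95), (-7, 24), (-3, 58), (0, 104), (4, 96), (8, 100), (12, 96), (16, 98), (20, 97), (24, 102), (28, 86), (32, 53), (36, 57)] [383. 292.]
```

The bar shows at c≈-0.029 (lid ≈1.43 rad). Gripping there.

```bash
python3 -m handwheel '[[[0.014,0.023,0,0],[0,0,0,0]]]' >/dev/null
python3 -c "
from h import *
tl();tol(-.029,0,.342,-1.38)"
```

```text
t 28.2 c -0.0288 s 0.0019 z 0.3891 Fc 0.4 Fs -0.6 Fz 0.0 w 0.0601 rpy [ 3.071  0.028 -1.39 ]
t 28.2 pos [ 0.5603 -0.1401  0.3891] rpy [ 3.0708  0.0284 -1.3896] F [-0.5 -0.5  0. ] w 0.0601 q [-0.31  0.35  1.08 -0.01  1.78  1.08]
tool shift mm [ 1.1 -1.5 47.1] turn -0.01
```

```bash
L(){ python3 -c "
from h import *
tl()"; }
python3 -m handwheel '[[[0.001,-0.0015,0.02,0.01],[0,0,0.015,0],[0,0,0,0]]]' >/dev/null;L
python3 -m handwheel '[[[0,0,0.008,0],[0,0,0.001,0],[0,0,0,0]]]' >/dev/null;L
python3 -m handwheel '[[[0,0,0,0],[0,0,0,0],[0,0,0,0],[0,0,0,0],[0,0,0,0],[0,0,0,0],[0,0,0,0]]]' 0.005 20 >/dev/null;L
```

```text
t 28.5 c -0.0290 s 0.0033 z 0.3506 Fc -0.4 Fs -0.0 Fz -0.5 w 0.0599 rpy [ 3.068  0.029 -1.4  ]
t 28.8 c -0.0296 s 0.0042 z 0.3407 Fc 0.3 Fs 0.5 Fz 0.3 w 0.0601 rpy [ 3.068  0.03  -1.399]
t 29.5 c -0.0296 s 0.0046 z 0.3423 Fc -0.9 Fs 0.5 Fz 0.3 w 0.0114 rpy [ 3.07   0.029 -1.399]
```

```bash
L(){ python3 -c "
from h import *
lid()"; }
L
python3 -m handwheel '[[[-0.0125,0,0.0022,0],[-0.0124,0,0.0029,0]]]' 0.005 30 >/dev/null;L
python3 -m handwheel '[[[-0.0122,0,0.0036,0],[-0.0119,0,0.0044,0]]]' >/dev/null;L
```

```text
t 29.5 th 1.43 r 0.2114 side 0.0046 z 0.3423 Fc -0.9 Fz 0.3 w 0.0114 rpy [ 3.07   0.029 -1.399]
t 29.7 th 1.311 r 0.2118 side 0.0046 z 0.3376 Fc 3.8 Fz -2.6 w 0.0112 rpy [ 3.07   0.027 -1.401]
t 29.9 th 1.179 r 0.2125 side 0.0046 z 0.3294 Fc 4.8 Fz -5.0 w 0.011 rpy [ 3.07   0.026 -1.4  ]
```

```bash
L(){ python3 -c "
from h import *
lid()"; }
python3 -m handwheel '[[[-0.0112,0,0.0057,0],[-0.011,0,0.0066,0]]]' >/dev/null;L
python3 -m handwheel '[[[-0.0108,0,0.0066,0],[-0.0105,0,0.0074,0]]]' >/dev/null;L
```

```text
t 30.1 th 1.047 r 0.2129 side 0.0045 z 0.3174 Fc 3.8 Fz -1.5 w 0.0112 rpy [ 3.073  0.026 -1.399]
t 30.3 th 0.916 r 0.2135 side 0.0044 z 0.3023 Fc 8.9 Fz -8.4 w 0.0111 rpy [ 3.074  0.024 -1.399]
```

```bash
L(){ python3 -c "
from h import *
lid()"; }
python3 -m handwheel '[[[-0.0083,0,0.0094,0],[-0.0083,0,0.009,0]]]' >/dev/null;L
python3 -m handwheel '[[[-0.0084,0,0.0093,0],[-0.008,0,0.0098,0]]]' >/dev/null;L
```

```text
t 30.5 th 0.789 r 0.2131 side 0.0043 z 0.2842 Fc 4.6 Fz -3.2 w 0.011 rpy [ 3.078  0.025 -1.397]
t 30.7 th 0.662 r 0.2134 side 0.0042 z 0.2642 Fc 11.4 Fz -6.4 w 0.0112 rpy [ 3.082  0.023 -1.397]
```

```bash
L(){ python3 -c "
from h import *
lid()"; }
python3 -m handwheel '[[[-0.0066,0,0.0112,0],[-0.0062,0,0.0112,0]]]' >/dev/null;L
python3 -m handwheel '[[[-0.0056,0,0.0113,0],[-0.0052,0,0.0115,0]]]' >/dev/null;L
```

```text
t 30.9 th 0.533 r 0.2131 side 0.0039 z 0.2414 Fc 6.8 Fz -2.7 w 0.0115 rpy [ 3.086  0.022 -1.396]
t 31.1 th 0.409 r 0.2131 side 0.0039 z 0.2178 Fc 13.3 Fz -4.8 w 0.0112 rpy [ 3.091  0.019 -1.396]
```

```bash
L(){ python3 -c "
from h import *
lid()"; }
python3 -m handwheel '[[[-0.0032,0,0.0122,0],[-0.003,0,0.0122,0]]]' >/dev/null;L
python3 -m handwheel '[[[-0.0026,0,0.0105,0],[-0.0016,0,0.0105,0]]]' >/dev/null;L
```

```text
t 31.3 th 0.286 r 0.2125 side 0.0037 z 0.1929 Fc 7.2 Fz -0.6 w 0.0109 rpy [ 3.095  0.019 -1.395]
t 31.5 th 0.181 r 0.2123 side 0.0037 z 0.1713 Fc 5.8 Fz -1.3 w 0.0107 rpy [ 3.1    0.016 -1.394]
```

```bash
L(){ python3 -c "
from h import *
lid()"; }
python3 -m handwheel '[[[-0.001,0,0.009,0],[-0.0006,0,0.008,0],[0,0,0.006,0]]]' >/dev/null;L
python3 -m handwheel '[[[0,0,0.004,0]]]' >/dev/null;L
python3 -m handwheel '[[[0,0,0.003,0]]]' >/dev/null;L
python3 -m handwheel '[[[0,0,0.002,0]]]' >/dev/null;L
```

```text
t 31.8 th 0.067 r 0.2118 side 0.0037 z 0.1473 Fc 5.0 Fz 1.1 w 0.0111 rpy [ 3.105  0.012 -1.394]
t 31.9 th 0.047 r 0.2117 side 0.0037 z 0.1429 Fc 7.4 Fz 0.7 w 0.0111 rpy [ 3.107  0.011 -1.394]
t 32.0 th 0.032 r 0.2117 side 0.0037 z 0.1398 Fc 8.0 Fz 0.3 w 0.011 rpy [ 3.108  0.01  -1.394]
t 32.1 th 0.023 r 0.2116 side 0.0038 z 0.1379 Fc 6.7 Fz 20.4 w 0.0108 rpy [ 3.109  0.008 -1.393]
```

```bash
L(){ python3 -c "
from h import *
lid()"; }
python3 -m handwheel '[[[0,0,0,0],[0,0,0,0]]]' >/dev/null;L
python3 -m handwheel '[[[0,0,0,0],[0,0,0,0],[0,0,0,0],[0,0,0,0]]]' 0.045 >/dev/null;L
python3 -m handwheel '[[[0,0,-0.01,0],[0,0,-0.03,0],[0,0,-0.04,0],[0,0,-0.04,0],[0,0,-0.04,0],[0,0,0,0]]]' >/dev/null;L
python3 -m handwheel '[[[-0.05,0,0,0],[-0.05,0,0,0],[-0.05,0,0,0],[-0.05,0,0,0],[-0.05,0,0,0],[0,0,0,0],[0,0,0,0]]]' >/dev/null
python3 - <<'E'
from h import *
lid()
n=np.array([-u[1],u[0]])
a0=cv2.imread('pics/top0.png');im=imaging.camera('top')[:,:,::-1];s0=cv2.imread('pics/scene0.png');sc=imaging.camera('scene')[:,:,::-1]
cv2.imwrite('pics/top9.png',im);cv2.imwrite('pics/scene9.png',sc)
g0,g=[cv2.cvtColor(np.ascontiguousarray(x),cv2.COLOR_BGR2GRAY) for x in(s0,sc)]
def mt(name,A,B,x,y,w,h,m=15):
    t=A[y:y+h,x:x+w];S=B[y-m:y+h+m,x-m:x+w+m];r=cv2.minMaxLoc(cv2.matchTemplate(S,t,cv2.TM_CCOEFF_NORMED));print(name,round(r[1],3),np.array(r[3])-m)
t0,t1=[cv2.cvtColor(np.ascontiguousarray(x),cv2.COLOR_BGR2GRAY) for x in(a0,im)]
mt('scene handle',g0,g,335,212,50,35);mt('scene lid near corner',g0,g,300,225,40,35);mt('scene lid left',g0,g,240,205,30,30);mt('scene stay',g0,g,248,230,60,60)
mt('top lid FL',t0,t1,290,205,30,30);mt('top handle',t0,t1,283,238,30,60);mt('top lid far',t0,t1,305,295,30,30)
mt('top hammer',t0,t1,428,262,104,104);mt('top brush',t0,t1,218,148,94,26);mt('top angle',t0,t1,424,155,32,100)
E
```

```text
t 32.3 th 0.024 r 0.2116 side 0.0037 z 0.1381 Fc 7.3 Fz -1.7 w 0.0109 rpy [ 3.111  0.006 -1.394]
t 32.7 th 0.02 r 0.214 side 0.0022 z 0.1373 Fc -0.4 Fz -0.0 w 0.0397 rpy [ 3.108  0.008 -1.393]
t 33.3 th 0.682 r 0.2748 side 0.0066 z 0.3062 Fc 0.9 Fz -0.1 w 0.0447 rpy [ 3.106  0.009 -1.393]
t 34.0 th 0.363 r 0.5003 side 0.0086 z 0.3107 Fc 0.9 Fz -0.8 w 0.045 rpy [ 3.108  0.009 -1.396]
scene handle 1.0 [0 0]
scene lid near corner 1.0 [0 0]
scene lid left 1.0 [0 0]
scene stay 0.999 [0 0]
top lid FL 1.0 [0 0]
top handle 1.0 [0 0]
top lid far 1.0 [0 0]
top hammer 1.0 [0 0]
top brush 1.0 [0 0]
top angle 1.0 [0 0]
```

Lid, handle, stay and bystanders all match the starting pictures, with no shift. Handing in.

```bash
python3 -c "
from h import *
o=ctrl.get_obs();print(o['time_s'],o['force'].round(1),abs(o['joint_vel']).max());print(ctrl.hand_in())"
```

```text
34.1 [ 0.8 -0.7  0.2] 0.021831954925266846
the job is handed in; nothing more can be done
None
```

I completed the whole job and handed it in at 34 s of the 72 s allowed; the hand-in gave no verdict.

1. **Catch seated:** I raised the lid with one regrip on the way and drew it against the taut stay at 6.6–8.1 N for about 0.3 s. The picture then showed the knee past straight. After I eased off and let go, the lid stood by itself.
2. **Spool placed:** The middle-sized spool (59 mm across in the images) touched the chest floor at the expected height. Contact force was zero after release, and its flange could be seen inside the chest.
3. **Stay broken and lid shut:** I pushed the thumb bar about 37 mm along its arc with at most about 8 N. The lower link then lay at about 25° instead of 45°. I lowered the lid at about 0.6 rad/s, held throughout, until it was shut.

**Last checks:** In the top and scene pictures the lid, handle, stay, hammer, brush and angle bar all match the starting pictures with zero pixel shift (correlation at least 0.999). The arm is well clear with no contact force.

**Not confirmed or slightly off:**
- I did not see the spool's uprightness after the lid closed.
- My lid angle read about 0.03–0.05 rad high: the lid locked at 1.63 against the stated maximum of 1.58.
- The tool picked up a tilt of about 0.07 rad while moving, with no visible effect.
- The pull briefly reached 8.1 N, just above the 6–8 N advised.
- Setting the spool down gave a contact peak of about 25 N, and closing the lid one of about 20 N.

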